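# Close the dark chamber, flip the shutter's safety catch and hold the shutter open

## Task

Take the light reading of the dish: close the dark chamber by folding its left cover leaf fully down and then the right one, whose lip overlaps it. Only then flip the safety catch on the shutter housing right over to the right, clear of the shutter lever, and pull the lever towards the front of the instrument as far as its stop; the lever springs back, so finish with the gripper still holding it there. Leave everything else on the bench where it stands.

Things in the scene. Friction and masses are not known exactly. Their poses are not given: they have to be found in the camera images.
- dark_chamber: Fixed instrument; origin under it on the worktop, x to its back, y to its left, front (-x) towards the robot. White open-topped chamber x -90..90, y 20..200 mm, rim 95 mm high, a dish inside; grey shutter housing at its right, x -75..75, y -130..20, top 95 mm high; dark detector tube beyond, y to -266, 90 mm high, with a thin lead.
- left_leaf (a joint): Left cover leaf: grey sheet 176 mm long (along x), 4 thick, 86 from hinge to edge. Rad: 0 = closed, level on the rim; 1.4 to 1.8 at the start, upright or leaning out. Stiff hinge: stays where left, about 2 N at the edge moves it. Its outer face (top when closed) is bare but for a knob 17 mm wide, 15 high, 62 from the hinge, 50 behind mid-length (instrument x +50).
- right_leaf (a joint): Right cover leaf: same sheet, knob and stiff hinge, 102 mm from hinge to edge, hinged on the rim next to the shutter housing. Its last 20 mm are a lip, raised 4.5 mm, that lies over the edge of the closed left leaf; closed first, it keeps the left leaf from closing. Rad: 0 = closed; 1.4 to 1.8 at the start.
- left_leaf_hinge (a point): Middle of the left leaf's hinge line (it runs along the instrument's x), 98 mm above the worktop.
- left_leaf_edge (a point): Middle of the left leaf's free edge, 86 mm from the hinge.
- right_leaf_hinge (a point): Middle of the right leaf's hinge line (along the instrument's x), 98 mm above the worktop.
- right_leaf_edge (a point): Middle of the right leaf's free edge (lip), 102 mm from the hinge.
- safety_catch (a joint): Steel catch on the shutter housing, turning about an axis along the instrument's x. A gate 12 mm wide reaches 69 mm left from the axis across the slot in front of the lever; a thumb piece stands up over the axis. Rad: 0 to 0.1 = blocking; grows as the thumb piece is pushed to the right (-y) to 1.9, gate upright, thumb piece flat; over 1.4 is flipped. Stays where left; about 1 N moves it.
- catch_hinge (a point): Point on the catch's axis below the middle of the thumb piece, 109 mm above the worktop; instrument frame x -34, y -100 mm.
- catch_thumb (a point): Middle of the thumb piece's rounded end, 44 mm from catch_hinge (the piece is 24 mm wide along the axis, 6 mm thick, its end a 10 mm bead). With the catch at 0 it leans 0.35 rad to the left of vertical.
- shutter_lever (a joint): Lever: 10 mm rod through the housing's slot with a black paddle grip, turning about an axis along the instrument's y. Rad: 0 = at rest, leaning 0.3 to the back; 0.65 = pulled to the front stop. A spring pulls it back: about 2 N at the grip at rest, 7 N at the stop. While the catch blocks it, it moves less than 0.1.
- lever_grip (a point): Centre of the lever's paddle grip, 105 mm from the pivot (at rest 155 mm above the worktop; instrument frame x 31, y -50 mm). The paddle is 14 mm thick between its flat sides (along y), 28 wide front to back, 38 long along the rod.
- lever_pivot (a point): The lever's pivot inside the housing, 55 mm above the worktop; instrument frame x 0, y -50 mm.
- petri_dish: Bystander: petri dish (58 mm across, 15 high); origin at the middle of its underside.
- forceps: Bystander: steel forceps (130 mm); origin at the middle of its underside.
- bench_timer: Bystander: small bench timer (60 x 66 x 19 mm); origin at the middle of its underside.
- tip_box: Bystander: pipette-tip box (73 x 87 x 66 mm); origin at the middle of its underside.
- beaker: Bystander: 100 ml beaker (58 mm across, 69 high); origin at the middle of its underside.
- micropipette: Bystander: micropipette lying down (235 mm); origin at the middle of its underside.

How it is judged:
By the outcome, as a careful person would: the job done as asked, in the order asked, and still so for the second after the job is handed in, while the arm keeps its last pose, push and grip.
It also fails if it takes over 64 s, if anything falls off the work surface, if the arm or the gripper's body presses on something with over 40 N, if the wrist force passes 120 N, or if a joint passes its speed limit or range.

## Robot

A 6-joint arm with a two-finger parallel gripper is mounted at the origin on a cart in front of the work surface, level with it; the furniture and walls round the work are solid. World frame = base frame: x ahead of the robot, y to its left, z up, the work surface at z = 0. Lengths are in m, angles in rad, forces in N, time in s.
With the tool pointing down it reaches from about 0.3 to 1 m from the base axis. Payload 5.1 kg.
Tool frame: the origin (TCP) lies at the very end of the fingers, on their centre line; the grasp point (between the pads) lies 19 mm behind it (manip.tcp_to_grasp is the z of the grasp point in the tool frame, in m); z points along the fingers, y is the line along which they close (so a half turn about z gives the same grasp; the last joint's range is limited). The gripper opens to 95 mm and grips with 3 to 60 N. Pads are 20 mm wide; open, the fingers measure 119 mm over their backs; the gripper's body (75 mm by 180 mm) begins 59 mm behind the grasp point.
Start: joints at [-1.299, 0.124, 1.65, -0, 1.367, -0.083], TCP at [0.226, -0.61, 0.19] pointing down, gripper open.
Joint ranges: [-2.61, 2.61], [-1.02, 2.33], [0.03, 2.71], [-1.35, 4.49], [0.32, 2.68], [-2.91, 2.91]. Speed limits (rad/s): [2.57, 2.57, 3.14, 3.14, 3.14, 3.14].

## Interface

Orientations are given as a rotation vector (axis times angle).
In Python, from rig import manip gives the robot as it stands.
- The arm moves only by the shell command python3 -m jog 'ROWS' [FORCE]. ROWS is JSON, a list that holds one entry, the list of rows, each a list of 5 numbers: the closure, from -1 (fully open) to 1 (shut), then the shift along the world's x, y, z in mm, then the turn about the world's z in rad. In form: [[[jaw, x, y, z, roll], ...]]. A call has 1 to 12 rows; each row is the pose to reach, as a shift and turn from the pose commanded when the call began; what a row does not reach only later rows make up. A row lasts 1/8 s, in which the tool goes at most 62.5 mm and 10.7 degrees, less where a joint would pass 70% of its speed; a pose out of reach is approached as far as the arm can. A call with a gripper value outside its range is refused whole. The fingers move at their own pace and stop on an object; FORCE is the grip in N (left out, the last holds). Time passes only in rows, so rows that repeat a pose let the fingers close. It gives the time, the measured TCP pose, the force, the opening and the grip force at its end, in the units of the state.
- manip.state(): the state, without advancing time (a new reading comes with each control period).
- manip.capture(name): name is "scene" or "side" or "wrist"; returns (picture, depth): 400x640x3 uint8, red, green, blue; 400x640 float32, m along the optical axis (not along the pixel's ray), 0 where there is no reading.
- manip.camera_params(name): a dict with "K" (3x3 intrinsics, pixels), "pose" (4x4, takes a point from camera to world coordinates). Camera axes: x right, y down, z forward; pixel columns grow to the right and rows downward; lengths in m; the calibration is good to about 2 mm. A picture is of the moment at which its call begins: read the wrist's pose just before it. camera_params takes no time and is no camera call; for the wrist camera it gives the pose at the moment of the call.
- manip.hand_in(): hands the job in; it is judged then, once.
The state is a dict: "time": time; "joint_positions": joint angles; "joint_vel": joint speeds; "effort": joint torques, N m; "tool_pos": TCP position; "tcp_rot": TCP orientation; "force": force on the tool from outside, world axes, zero at the start; "ft_torque": the same for the moment, N m; "grip_width": finger opening in m; "finger_force": force on a finger pad.
Only numpy, scipy, OpenCV 4.12 (cv2) and the standard library are available. Lean on these libraries where they do the work, as an engineer would, in place of code of your own. Each camera call takes 0.05 s, during which the arm holds its last target. There are 200 camera calls.

## Working session

There is one attempt and no reset: what is moved stays moved. The work goes in short steps, Python scripts to look and compute and a shell command to move; the robot and the scene stay as the last step left them, time stands still between calls to the robot, and variables do not carry over. Pictures are saved under pics/ and viewed, at most 10 in all, crops included, and the job is handed in when it is done.

```bash
mkdir -p pics; ls; cat > h.py <<'E'
import numpy as np,cv2
from rig import manip
def shot(n,f):
    p=manip.camera_params(n); im,d=manip.capture(n)
    cv2.imwrite('pics/'+f+'.png',im[:,:,::-1]); np.savez('pics/'+f+'.npz',im=im,d=d,K=p['K'],T=p['pose'])
def load(f):
    z=np.load('pics/'+f+'.npz'); im,d,K,T=z['im'],z['d'],z['K'],z['T']
    v,u=np.mgrid[:400,:640]; c=np.stack([(u-K[0,2])/K[0,0]*d,(v-K[1,2])/K[1,1]*d,d],-1)
    return im,d,c@T[:3,:3].T+T[:3,3]
E
python3 - <<'E'
from h import *
shot('scene','scene0'); shot('side','side0')
s=manip.state(); print(s['tool_pos'],s['tcp_rot'],s['time'],manip.tcp_to_grasp)
for n in('scene','side'):
    p=manip.camera_params(n);print(n,p['K'].round(1).tolist(),np.round(p['pose'],3).tolist())
E
```

```text
pics
[ 0.22562645 -0.60891892  0.18850624] [-3.09041685e+00 -5.54110324e-01  2.98797762e-04] 0.1 -0.0188
scene [[515.5, 0.0, 314.6], [0.0, 515.5, 200.8], [0.0, 0.0, 1.0]] [[-0.878, -0.327, 0.35, -0.077], [-0.479, 0.605, -0.636, 0.998], [-0.003, -0.726, -0.688, 1.202], [0.0, 0.0, 0.0, 1.0]]
side [[460.0, 0.0, 319.8], [0.0, 460.0, 205.2], [0.0, 0.0, 1.0]] [[-0.997, -0.025, 0.073, 0.379], [-0.076, 0.481, -0.873, 1.413], [-0.014, -0.876, -0.481, 0.892], [0.0, 0.0, 0.0, 1.0]]
```

View pics/scene0.png

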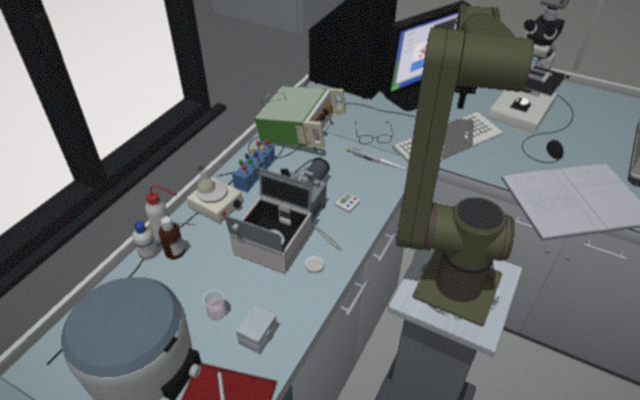

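View pics/side0.png

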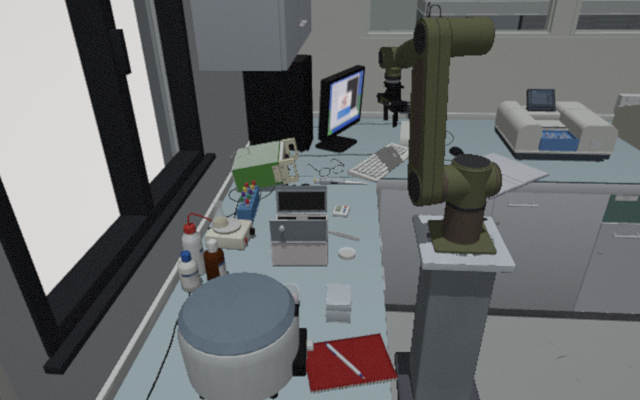

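Scene: the instrument is at about (270,220), with both leaves upright; the detector tube is at (318,170). In the side view the left leaf is at (298,230) and the right one at (302,200). I'll measure from depth next.

```bash
python3 - <<'E'
from h import *
im,d,P=load('scene0'); a=cv2.resize(im[150:280,210:370],None,fx=5,fy=5*.9,interpolation=cv2.INTER_CUBIC)[:580]
cv2.imwrite('pics/c1.png',a[:,:,::-1])
im2,d2,P2=load('side0'); b=cv2.resize(im2[175:275,250:370],None,fx=6,fy=6,interpolation=cv2.INTER_CUBIC)[:600]
cv2.imwrite('pics/c2.png',b[:,:,::-1])
# top-down height map, both clouds
A=np.vstack([P[150:280,210:370].reshape(-1,3),P2[175:275,250:370].reshape(-1,3)])
for n,Q,(r,c) in(('scene',P,(slice(150,280),slice(210,370))),('side',P2,(slice(175,275),slice(250,370)))):
    q=Q[r,c].reshape(-1,3); 
    print(n,'table z',np.median(q[abs(q[:,2])<.015][:,2]))
    q=q[(q[:,2]>.02)&(q[:,0]>.2)]
    H={}
    xs=np.arange(.3,.72,.03); ys=np.arange(.45,-.25,-.03)
    print('x',xs.round(2))
    for y in ys:
        print('%.2f'%y,[int(1000*q[m][:,2].max()) if (m:=(abs(q[:,0]-x)<.015)&(abs(q[:,1]-y)<.015)).sum()>0 else 0 for x in xs])
E
```

```text
scene table z 0.0006480955804351041
x [0.3  0.33 0.36 0.39 0.42 0.45 0.48 0.51 0.54 0.57 0.6  0.63 0.66 0.69]
0.45 [0, 0, 0, 0, 0, 0, 0, 0, 0, 0, 0, 0, 0, 0]
0.42 [0, 0, 0, 0, 0, 0, 0, 0, 0, 0, 0, 0, 0, 0]
0.39 [0, 0, 0, 0, 0, 0, 0, 0, 0, 0, 0, 0, 0, 0]
0.36 [0, 0, 0, 0, 0, 0, 0, 0, 0, 0, 0, 0, 0, 0]
0.33 [0, 0, 0, 0, 0, 0, 0, 0, 0, 0, 0, 0, 0, 0]
0.30 [0, 0, 0, 0, 0, 0, 0, 0, 0, 0, 0, 0, 0, 0]
0.27 [0, 0, 0, 0, 0, 0, 0, 0, 0, 0, 0, 0, 0, 0]
0.24 [0, 0, 0, 0, 0, 0, 0, 0, 0, 188, 186, 187, 0, 0]
0.21 [0, 0, 0, 0, 0, 185, 186, 186, 189, 187, 186, 184, 0, 0]
0.18 [0, 0, 0, 0, 0, 100, 96, 0, 0, 0, 0, 0, 0, 0]
0.15 [0, 0, 0, 20, 0, 98, 96, 21, 0, 0, 0, 100, 0, 0]
0.12 [0, 0, 0, 0, 0, 99, 99, 29, 42, 0, 0, 101, 92, 0]
0.09 [0, 0, 0, 0, 0, 93, 98, 24, 42, 41, 22, 98, 96, 0]
0.06 [0, 0, 0, 0, 0, 0, 101, 22, 24, 104, 98, 97, 99, 0]
0.03 [0, 0, 0, 0, 0, 0, 204, 202, 201, 201, 202, 203, 199, 0]
0.00 [0, 0, 0, 0, 0, 0, 201, 198, 199, 0, 195, 0, 0, 0]
-0.03 [0, 0, 0, 0, 0, 0, 101, 99, 0, 170, 179, 0, 0, 0]
-0.06 [0, 0, 0, 0, 0, 0, 99, 158, 157, 115, 0, 0, 0, 0]
-0.09 [0, 0, 0, 0, 0, 0, 96, 154, 1
[... 934 characters left out ...]
 0, 0, 0, 0, 0, 0, 0, 0]
0.12 [0, 0, 0, 0, 0, 0, 93, 0, 0, 0, 0, 0, 0, 0]
0.09 [0, 0, 0, 0, 0, 0, 91, 0, 0, 0, 0, 0, 0, 0]
0.06 [0, 0, 0, 0, 0, 0, 92, 0, 0, 0, 80, 95, 91, 0]
0.03 [0, 0, 0, 0, 0, 0, 184, 198, 196, 196, 197, 197, 194, 0]
0.00 [0, 0, 0, 0, 0, 0, 195, 194, 193, 193, 193, 188, 0, 0]
-0.03 [0, 0, 0, 0, 0, 0, 0, 0, 0, 0, 174, 0, 0, 0]
-0.06 [0, 0, 0, 0, 0, 0, 0, 155, 154, 0, 0, 0, 0, 0]
-0.09 [0, 0, 0, 0, 0, 0, 0, 0, 152, 0, 0, 0, 0, 0]
-0.12 [0, 0, 0, 0, 0, 21, 0, 0, 0, 0, 0, 0, 0, 0]
-0.15 [0, 0, 0, 0, 0, 0, 0, 0, 0, 0, 0, 0, 0, 0]
-0.18 [0, 0, 0, 0, 0, 0, 0, 0, 0, 0, 0, 0, 0, 0]
-0.21 [0, 0, 0, 0, 0, 0, 0, 0, 0, 82, 0, 0, 0, 0]
-0.24 [0, 0, 0, 0, 0, 0, 0, 0, 0, 83, 78, 0, 0, 0]
```

View pics/c1.png

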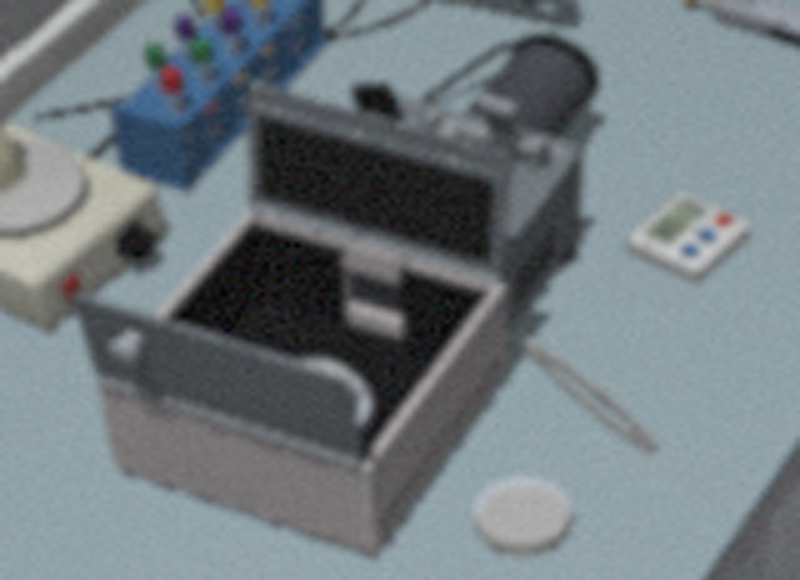

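View pics/c2.png

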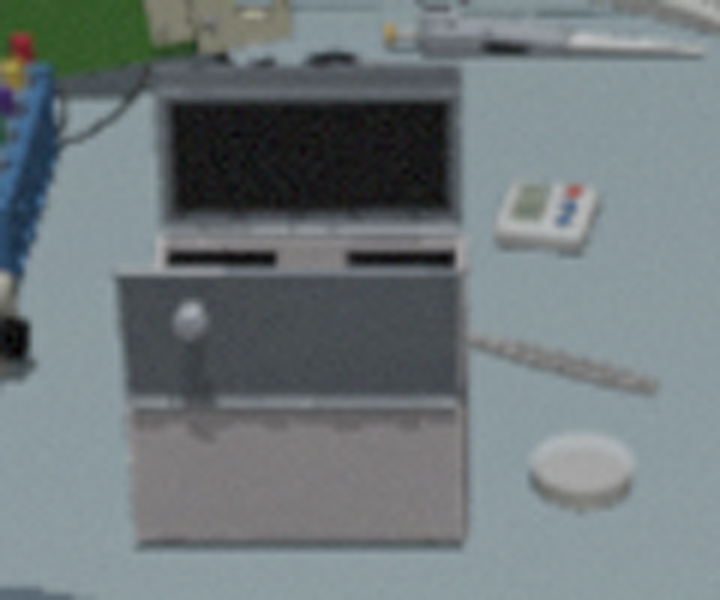

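Crops: the left leaf's knob is at the far end (c1 (125,345)). The right leaf is upright behind it, with the lever and catch hidden partly behind it. Now for the instrument yaw, origin and leaf angles.

```bash
python3 - <<'E'
from h import *
for f,r,c in(('scene0',slice(150,280),slice(210,370)),('side0',slice(175,275),slice(250,370))):
    im,d,P=load(f); im=im[r,c].reshape(-1,3).astype(int);q=P[r,c].reshape(-1,3)
    def fit(m,name):
        p=q[m]; 
        for _ in range(4):
            A=np.c_[p[:,0],p[:,2],np.ones(len(p))]; k=np.linalg.lstsq(A,p[:,1],rcond=None)[0]; e=p[:,1]-A@k; p=p[abs(e)<max(.004,2*e.std())] if _<3 else p
        yaw=np.arctan(k[0]); lean=np.arctan(k[1]*np.cos(yaw)); 
        t=p[:,0]*np.cos(yaw)+p[:,1]*np.sin(yaw)
        print(f,name,len(p),'yaw %.3f dy/dz-lean %.3f'%(yaw,lean),'y at x=.55,z=.098: %.4f'%(k@[.55,.098,1]),'along',np.percentile(t,[1,99]).round(4),'zmax %.4f'%np.percentile(p[:,2],99.5), 'rms %.4f'%e.std())
        return k
    fit((q[:,1]>.17)&(q[:,1]<.27)&(q[:,2]>.112)&(q[:,2]<.178),'left')
    fit((q[:,1]>-.01)&(q[:,1]<.06)&(q[:,2]>.125)&(q[:,2]<.185),'right')
    fit((q[:,1]>.15)&(q[:,1]<.27)&(q[:,2]>.02)&(q[:,2]<.08),'leftwall')
    # grip: dark blob high behind right leaf
    m=(q[:,2]>.13)&(q[:,2]<.185)&(q[:,1]<-.015)&(q[:,1]>-.11)&(q[:,0]>.45)
    for p,i in zip(q[m],im[m]): print((p*1000).astype(int),i,end=';')
    print()
E
```

```text
scene0 left 701 yaw 0.058 dy/dz-lean 0.101 y at x=.55,z=.098: 0.2141 along [0.4738 0.6473] zmax 0.1776 rms 0.0015
scene0 right 789 yaw 0.059 dy/dz-lean -0.135 y at x=.55,z=.098: 0.0357 along [0.4743 0.6463] zmax 0.1848 rms 0.0021
scene0 leftwall 705 yaw 0.062 dy/dz-lean -0.002 y at x=.55,z=.098: 0.2121 along [0.4723 0.6508] zmax 0.0799 rms 0.0019
[612 -38 167] [108 121 127];[607 -36 170] [102 113 118];[603 -36 173] [ 98 108 116];[597 -32 177] [ 95 109 113];[594 -34 177] [101 114 119];[592 -37 176] [ 96 107 111];[591 -40 174] [112 123 129];[609 -28 172] [101 113 116];[604 -27 174] [73 84 86];[602 -29 173] [60 67 68];[600 -31 173] [54 60 65];[596 -31 175] [59 63 67];[591 -28 179] [56 63 63];[592 -36 172] [54 59 65];[588 -36 174] [74 82 85];[589 -43 169] [112 125 129];[610 -29 167] [ 96 104 110];[606 -29 168] [50 55 56];[604 -31 167] [32 35 36];[601 -33 167] [24 30 28];[595 -29 173] [30 32 31];[592 -30 173] [21 24 26];[588 -29 175] [31 37 33];[585 -31 175] [46 53 53];[586 -38 169] [ 86  96 100];[610 -29 162] [ 99 107 113];[608 -32 161] [49 53 57];[600 -26 169] [22 28 30];[596 -25 171] [
[... 2094 characters left out ...]
76 79];[527 -78 130] [53 55 59];[524 -80 130] [64 64 66];[520 -79 132] [75 79 82];
side0 left 872 yaw 0.059 dy/dz-lean 0.093 y at x=.55,z=.098: 0.2130 along [0.4743 0.648 ] zmax 0.1778 rms 0.0020
side0 right 783 yaw 0.059 dy/dz-lean -0.156 y at x=.55,z=.098: 0.0345 along [0.4753 0.6476] zmax 0.1849 rms 0.0028
side0 leftwall 819 yaw 0.060 dy/dz-lean -0.006 y at x=.55,z=.098: 0.2103 along [0.472  0.6494] zmax 0.0795 rms 0.0022
[598 -29 174] [ 91  96 102];[595 -38 170] [69 76 79];[592 -42 168] [60 69 72];[588 -39 170] [79 83 89];[543 -84 149] [ 91  96 101];[539 -80 151] [111 119 124];[535 -74 154] [120 128 133];[532 -84 149] [117 125 129];[528 -78 152] [117 125 131];[524 -72 155] [121 129 133];
```

```bash
python3 -m jog '[[[1,0,0,60,0],[1,20,60,120,0.18],[1,40,120,130,0.36],[1,60,180,130,0.54],[1,80,240,130,0.72],[1,100,300,130,0.9],[1,120,355,130,1.08],[1,140,410,130,1.275],[1,160,465,130,1.275],[1,180,520,130,1.275],[1,200,575,130,1.275],[1,220,630,130,1.275]]]' 20
cat >> h.py <<'E'
O=np.array([.5616,.0113]);YAW=.06
def w(a,b,z): # instrument mm -> world mm
    c,s=np.cos(YAW),np.sin(YAW); return np.array([O[0]*1e3+c*a-s*b,O[1]*1e3+s*a+c*b,z])
def where():
    from scipy.spatial.transform import Rotation as R
    s=manip.state(); p=np.array(s['tool_pos'])*1e3; y=R.from_rotvec(s['tcp_rot']).as_matrix()[:,1]
    return p,np.arctan2(y[1],y[0]),s
def go(*pts):
    p,r,s=where(); print('at',p.round(1),'yaw %.3f'%r,'q',np.round(s['joint_positions'],2),'F',np.round(s['force'],1),'t',s['time'])
    for a in pts: print(a,(w(*a)-p).round(0))
E
python3 -c "
from h import *
go((-20,255,320),(-20,255,158),(-20,215,158),(-20,186,162),(-20,163,150),(-20,146,127),(-20,140,98))"
```

```text
time: 1.6
tool_pos: [0.4457, 0.0222, 0.3194]
tcp_rot: [2.154, 2.286, 0.0]
force: [1.3, -0.5, -0.3]
grip_width: 0.0005
finger_force: 0.0
at [445.7  22.2 319.4] yaw 0.059 q [-0.07 -0.39  1.9  -0.    1.63 -0.13] F [ 1.3 -0.5 -0.3] t 1.6
(-20, 255, 320) [ 81. 242.   1.]
(-20, 255, 158) [  81.  242. -161.]
(-20, 215, 158) [  83.  203. -161.]
(-20, 186, 162) [  85.  174. -157.]
(-20, 163, 150) [  86.  151. -169.]
(-20, 146, 127) [  87.  134. -192.]
(-20, 140, 98) [  88.  128. -221.]
```

```bash
python3 -m jog '[[[1,20,60,0,0],[1,40,120,0,0],[1,60,180,0,0],[1,80,242,0,0],[1,81,242,-60,0],[1,81,242,-110,0],[1,81,242,-161,0],[1,81,242,-161,0]]]'
python3 -m jog '[[[1,1,-20,0,0],[1,2,-40,0,0],[1,3,-54,2,0],[1,4,-68,4,0],[1,4,-80,-1,0],[1,5,-91,-8,0],[1,5,-100,-19,0],[1,6,-108,-31,0],[1,6,-112,-44,0],[1,7,-114,-55,0],[1,7,-114,-61,0],[1,7,-114,-61,0]]]'
python3 -c "
from h import *
shot('scene','s1');go((-20,140,98))
im,d,P=load('s1');cv2.imwrite('pics/c3.png',cv2.resize(im[130:280,190:350],None,fx=4,fy=4)[:,:,::-1])"
```

```text
time: 2.6
tool_pos: [0.5229, 0.2607, 0.1528]
tcp_rot: [-2.151, -2.283, 0.016]
force: [-1.1, 0.4, 1.1]
grip_width: 0.0004
finger_force: 0.0
time: 4.1
tool_pos: [0.5333, 0.1482, 0.097]
tcp_rot: [-2.154, -2.286, 0.001]
force: [0.8, -1.2, 0.9]
grip_width: 0.0005
finger_force: 0.0
at [533.7 148.3  97.7] yaw 0.059 q [ 0.17 -0.01  1.95  0.    1.2   0.11] F [-0.  -0.6  0.6] t 4.15
(-20, 140, 98) [-0.  2.  0.]
```

View pics/c3.png

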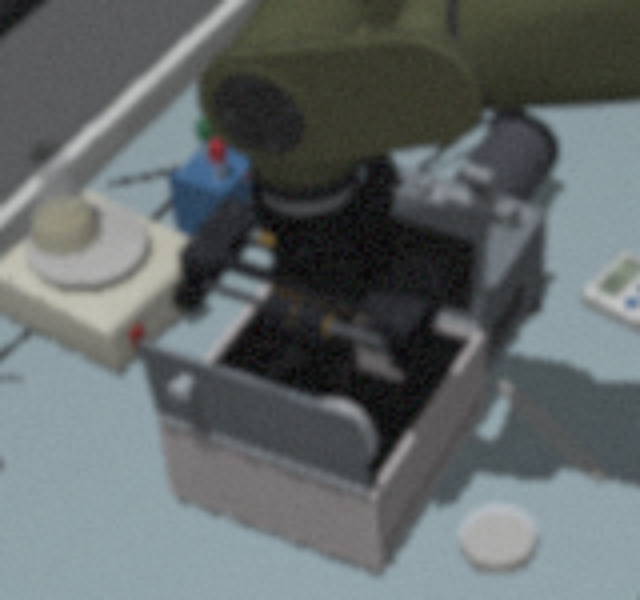

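The picture shows the left leaf still upright at c3 (250,410), with the fingers seemingly behind it. I'll check this by projecting the TCP and re-measuring the leaf plane.

```bash
python3 - <<'E'
from h import *
shot('side','sd1')
for f in('s1','sd1','scene0'):
    z=np.load('pics/'+f+'.npz');im,d,P=load(f)
    T=np.linalg.inv(z['T'])
    for nm,p in(('tcp',[.5337,.1483,.0977]),('tcp+78',[.5337,.1483,.176]),('L edge',[*w(0,208,0)[:2]/1e3,.184])):
        c=T[:3,:3]@p+T[:3,3];u=z['K']@c/c[2]; print(f,nm,u.round(0)[:2],'z %.3f'%c[2],'depth seen %.3f'%d[int(u[1]),int(u[0])])
    q=P.reshape(-1,3); m=(q[:,0]>.48)&(q[:,0]<.64)&(q[:,1]>.16)&(q[:,1]<.27)&(q[:,2]>.112)&(q[:,2]<.178)
    q=q[m]
    for z0 in(.12,.14,.16,.175):
        k=q[abs(q[:,2]-z0)<.005]; print(z0,len(k),np.median(k[:,1]-.06*(k[:,0]-.55)).round(4) if len(k) else '')
im,d,P=load('sd1');cv2.imwrite('pics/c4.png',cv2.resize(im[140:260,240:380],None,fx=5,fy=5)[:,:,::-1])
E
```

```text
s1 tcp [272. 230.] z 1.514 depth seen 1.592
s1 tcp+78 [270. 211.] z 1.460 depth seen 1.391
s1 L edge [252. 223.] z 1.415 depth seen 1.613
0.12 94 0.2161
0.14 101 0.2183
0.16 130 0.2201
0.175 96 0.2212
sd1 tcp [306. 231.] z 1.499 depth seen 1.417
sd1 tcp+78 [305. 210.] z 1.461 depth seen 1.466
sd1 L edge [297. 219.] z 1.396 depth seen 1.608
0.12 119 0.2155
0.14 118 0.2171
0.16 153 0.2193
0.175 118 0.22
scene0 tcp [272. 230.] z 1.514 depth seen 1.593
scene0 tcp+78 [270. 211.] z 1.460 depth seen 1.646
scene0 L edge [252. 223.] z 1.415 depth seen 1.609
0.12 96 0.2164
0.14 84 0.2185
0.16 107 0.2205
0.175 84 0.2217
```

View pics/c4.png

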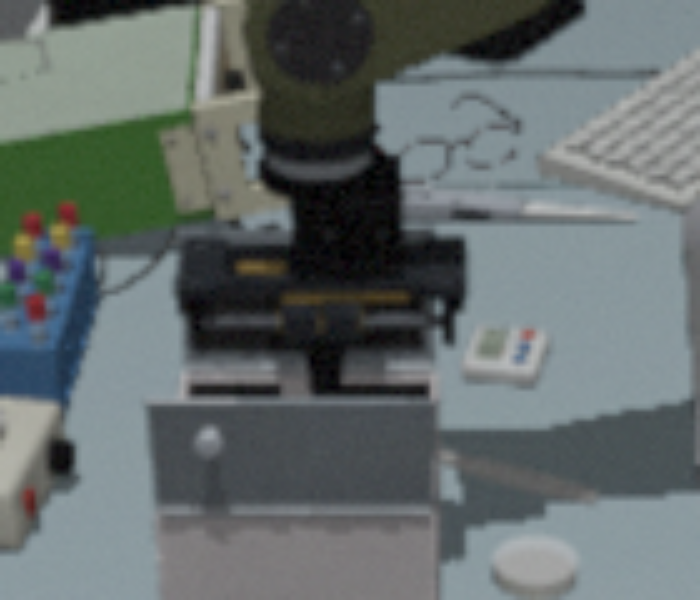

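The leaf reads the same angle as before, so the finger ended up inside without folding it. I'll go back outside and push in small steps while watching the force.

```bash
python3 -m jog '[[[1,0,0,60,0],[1,0,0,120,0],[1,0,0,130,0],[1,-3,50,130,0],[1,-6,112,130,0],[1,-6,112,80,0],[1,-6,112,60,0],[1,-6,112,60,0]]]'
python3 -m jog '[[[1,1,-15,0,0],[1,2,-30,0,0],[1,2,-34,0,0],[1,2,-34,0,0]]]'
python3 -c "
from h import *
shot('side','sd2');go((-20,195,158))
im,d,P=load('sd2');q=P.reshape(-1,3); m=(q[:,0]>.48)&(q[:,0]<.64)&(q[:,1]>.1)&(q[:,1]<.27)&(q[:,2]>.112)&(q[:,2]<.178)
q=q[m]
for z0 in(.12,.14,.16,.175):
        k=q[abs(q[:,2]-z0)<.005]; print(z0,len(k),np.median(k[:,1]-.06*(k[:,0]-.55)).round(4) if len(k) else '')
cv2.imwrite('pics/c5.png',cv2.resize(im[140:260,240:380],None,fx=5,fy=5)[:,:,::-1])
"
```

```text
time: 5.2
tool_pos: [0.5262, 0.2591, 0.1551]
tcp_rot: [-2.154, -2.284, 0.007]
force: [0.4, -0.7, 0.0]
grip_width: 0.0007
finger_force: 0.0
time: 5.7
tool_pos: [0.5304, 0.2252, 0.1588]
tcp_rot: [2.156, 2.284, 0.002]
force: [0.3, -0.7, 2.1]
grip_width: 0.0005
finger_force: 1.0
at [530.4 225.6 158.8] yaw 0.058 q [ 0.31 -0.02  1.85 -0.    1.31  0.25] F [ 1.3 -2.   2.1] t 5.75
(-20, 195, 158) [ -0. -21.  -1.]
0.12 131 0.2155
0.14 125 0.2174
0.16 147 0.2201
0.175 98 0.2211
```

View pics/c5.png

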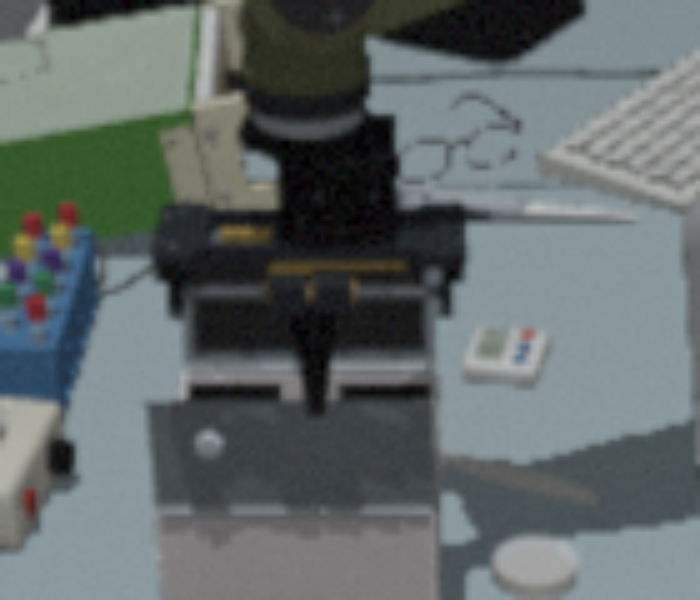

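The finger tip is at c5 (315,412), right at the leaf's top edge, so it is visibly higher than the reported TCP. I'll measure it.

```bash
python3 - <<'E'
from h import *
shot('scene','s2')
for f,(ul,uh,vl,vh) in(('sd2',(295,312,200,226)),('s2',(200,290,170,250))):
    z=np.load('pics/'+f+'.npz');im,d,P=load(f);T=np.linalg.inv(z['T'])
    c=T[:3,:3]@np.array([.5304,.2256,.1588])+T[:3,3];print(f,'tcp px',(z['K']@c/c[2]).round(1)[:2])
    if f=='sd2':
        for v in range(205,230): print(v,[(*(P[v,u]*1e3).astype(int),int(im[v,u].mean())) for u in (301,303,305)])
im=load('s2')[0];cv2.imwrite('pics/c6.png',cv2.resize(im[150:280,190:350],None,fx=4,fy=4)[:,:,::-1])
E
```

```text
sd2 tcp px [303.5 227.3]
205 [(np.int64(533), np.int64(237), np.int64(243), 15), (np.int64(527), np.int64(238), np.int64(243), 12), (np.int64(522), np.int64(233), np.int64(241), 6)]
206 [(np.int64(534), np.int64(235), np.int64(238), 2), (np.int64(527), np.int64(239), np.int64(240), 23), (np.int64(522), np.int64(237), np.int64(239), 15)]
207 [(np.int64(534), np.int64(237), np.int64(236), 15), (np.int64(527), np.int64(239), np.int64(237), 11), (np.int64(522), np.int64(237), np.int64(236), 18)]
208 [(np.int64(533), np.int64(241), np.int64(234), 15), (np.int64(528), np.int64(236), np.int64(232), 13), (np.int64(522), np.int64(239), np.int64(234), 11)]
209 [(np.int64(534), np.int64(235), np.int64(228), 8), (np.int64(528), np.int64(237), np.int64(229), 12), (np.int64(522), np.int64(233), np.int64(227), 9)]
210 [(np.int64(534), np.int64(239), np.int64(226), 1), (np.int64(528), np.int64(236), np.int64(225), 8), (np.int64(522), np.int64(233), np.int64(224), 19)]
211 [(np.int64(533), np.int64(241), np.int64(225), 11), (np.int64(528), np.int64(240), np.int64(224), 12), (np.int64(522), np.int64(2
[... 2185 characters left out ...]
t64(526), np.int64(219), np.int64(163), 64)]
226 [(np.int64(538), np.int64(219), np.int64(159), 65), (np.int64(532), np.int64(220), np.int64(160), 68), (np.int64(526), np.int64(220), np.int64(160), 67)]
227 [(np.int64(539), np.int64(215), np.int64(153), 68), (np.int64(532), np.int64(217), np.int64(155), 63), (np.int64(527), np.int64(213), np.int64(152), 65)]
228 [(np.int64(539), np.int64(217), np.int64(150), 63), (np.int64(531), np.int64(225), np.int64(156), 68), (np.int64(527), np.int64(211), np.int64(147), 67)]
229 [(np.int64(538), np.int64(222), np.int64(150), 67), (np.int64(533), np.int64(217), np.int64(147), 65), (np.int64(527), np.int64(214), np.int64(145), 67)]
s2 tcp px [256.7 233.6]
```

View pics/c6.png

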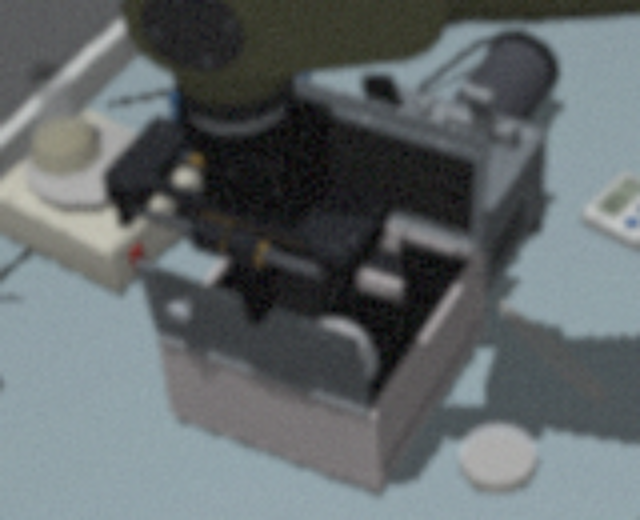

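The visible finger ends at about z 0.178 against a reported 0.159, and it skims the leaf's edge. I'll back out, go 35 mm lower and push, then look.

```bash
python3 -m jog '[[[1,-1,20,0,0],[1,-1,34,0,0],[1,-1,34,-35,0],[1,-1,34,-35,0],[1,0,15,-35,0],[1,1,0,-35,0],[1,2,-10,-35,0],[1,3,-20,-35,0],[1,3,-20,-35,0]]]'
python3 - <<'E'
from h import *
shot('side','sd3');go((-20,195,158))
z=np.load('pics/sd3.npz');im,d,P=load('sd3')
q=P.reshape(-1,3); m=(q[:,0]>.56)&(q[:,0]<.64)&(q[:,1]>.1)&(q[:,1]<.27)&(q[:,2]>.112)&(q[:,2]<.19)
q=q[m]
for z0 in(.12,.14,.16,.175):
        k=q[abs(q[:,2]-z0)<.005]; print(z0,len(k),np.median(k[:,1]-.06*(k[:,0]-.55)).round(4) if len(k) else '')
for v in range(216,240,1): print(v,(P[v,301]*1e3).astype(int),(P[v,304]*1e3).astype(int),im[v,301].mean().astype(int))
E
```

```text
time: 6.92
tool_pos: [0.5329, 0.2049, 0.1229]
tcp_rot: [2.156, 2.284, -0.0]
force: [-0.4, -0.5, 0.2]
grip_width: 0.0004
finger_force: 0.0
at [532.9 205.2 122.8] yaw 0.058 q [ 0.27  0.    1.89 -0.    1.25  0.22] F [ 0.1  0.3 -0. ] t 6.975
(-20, 195, 158) [-3. -0. 35.]
0.12 73 0.203
0.14 80 0.1961
0.16 99 0.1902
0.175 73 0.1832
216 [537 222 196] [528 220 195] 7
217 [537 220 191] [529 214 188] 17
218 [538 214 184] [528 216 186] 18
219 [537 220 184] [528 217 183] 21
220 [537 222 182] [528 221 182] 7
221 [537 220 178] [528 219 177] 15
222 [538 215 171] [529 217 172] 19
223 [538 217 168] [529 214 167] 15
224 [538 218 166] [529 217 165] 17
225 [538 220 163] [529 219 163] 30
226 [538 219 159] [529 221 160] 36
227 [538 219 156] [530 213 152] 47
228 [541 199 140] [530 211 147] 55
229 [542 195 133] [529 220 149] 61
230 [542 196 130] [532 200 133] 69
231 [542 198 128] [532 196 127] 70
232 [541 202 126] [532 197 124] 69
233 [541 202 123] [531 207 126] 68
234 [542 201 118] [533 196 116] 69
235 [541 203 116] [532 202 116] 71
236 [541 204 113] [532 201 111] 67
237 [541 205 110] [532 203 109] 71
238 [541 206 107] [532 207 108] 81
239 [541 213 108] [531 211 107] 102
```

```bash
python3 -m jog '[[[1,1,-12,4,0],[1,1,-22,7,0],[1,2,-32,6,0],[1,2,-41,-3,0],[1,3,-49,-16,0],[1,3,-53,-28,0],[1,3,-55,-38,0],[1,3,-55,-44,0],[1,3,-55,-48,0],[1,3,-55,-48,0]]]'
cat >> h.py <<'E'
def leafz(f,x0,x1,y0,y1):
    im,d,P=load(f);q=P.reshape(-1,3);q=q[(q[:,2]>.01)&(q[:,2]<.3)]
    a=(q[:,:2]-O)@np.array([[np.cos(YAW),-np.sin(YAW)],[np.sin(YAW),np.cos(YAW)]])*1e3
    for y in range(y1,y0,-10):
        m=(a[:,0]>x0)&(a[:,0]<x1)&(abs(a[:,1]-y)<5); print('y',y,m.sum(),np.percentile(q[m,2]*1e3,[10,50,90]).round(0) if m.sum() else '')
E
python3 -c "
from h import *
go();shot('side','sd4');leafz('sd4',55,85,0,220)"
```

```text
time: 8.22
tool_pos: [0.5355, 0.1512, 0.0752]
tcp_rot: [-2.154, -2.286, 0.001]
force: [-2.8, -0.6, 4.7]
grip_width: 0.0002
finger_force: 2.0
at [535.5 151.2  75.2] yaw 0.059 q [ 0.18  0.02  1.96 -0.    1.16  0.12] F [-2.8 -0.6  4.7] t 8.225
y 220 0 
y 210 6 [80. 96. 98.]
y 200 206 [20. 58. 93.]
y 190 20 [49. 97. 98.]
y 180 51 [ 96. 197. 217.]
y 170 42 [ 97. 186. 218.]
y 160 20 [ 96. 157. 219.]
y 150 28 [ 95.  99. 218.]
y 140 27 [ 96.  99. 218.]
y 130 19 [ 96.  98. 218.]
y 120 21 [ 96. 213. 219.]
y 110 8 [179. 217. 220.]
y 100 3 [ 92.  92. 191.]
y 90 0 
y 80 3 [79. 83. 83.]
y 70 3 [85. 88. 88.]
y 60 1 [62. 62. 62.]
y 50 5 [64. 72. 78.]
y 40 4 [77. 84. 86.]
y 30 72 [49. 71. 92.]
y 20 69 [ 54.  93. 174.]
y 10 47 [171. 183. 194.]
```

Left leaf reads flat (z≈97–98 mm over its width), and the tip sits about 23 mm above the reported TCP when the jaw is shut. Next is the right leaf.

```bash
python3 -m jog '[[[1,0,0,60,0],[1,0,0,120,0],[1,0,0,145,0],[1,7,-55,145,0],[1,14,-110,145,0],[1,20,-161,145,0],[1,20,-161,145,0],[1,20,-161,105,0],[1,20,-161,67,0],[1,20,-161,67,0]]]'
python3 -c "
from h import *
go((-10,-22,142),(-10,15,142),(-10,37,148),(-10,64,134),(-10,83,108),(-10,90,77),(-10,90,74))"
```

```text
time: 9.52
tool_pos: [0.5528, -0.0085, 0.1377]
tcp_rot: [-2.149, -2.283, 0.006]
force: [0.2, 0.2, 1.6]
grip_width: 0.0005
finger_force: 0.0
at [552.8  -8.5 137.7] yaw 0.060 q [-0.11 -0.05  1.91  0.    1.28 -0.17] F [0.2 0.2 1.6] t 9.525
(-10, -22, 142) [ 0. -3.  4.]
(-10, 15, 142) [-2. 34.  4.]
(-10, 37, 148) [-3. 56. 10.]
(-10, 64, 134) [-5. 83. -4.]
(-10, 83, 108) [ -6. 102. -30.]
(-10, 90, 77) [ -7. 109. -61.]
(-10, 90, 74) [ -7. 109. -64.]
```

```bash
python3 -m jog '[[[1,-1,19,0,0],[1,-2,37,0,0],[1,-3,48,1,0],[1,-3,59,2,0],[1,-4,73,-4,0],[1,-5,86,-12,0],[1,-6,96,-24,0],[1,-6,105,-38,0],[1,-7,110,-52,0],[1,-7,112,-62,0],[1,-7,112,-68,0],[1,-7,112,-68,0]]]'
python3 -c "
from h import *
go();shot('side','sd5');shot('scene','s5');leafz('sd5',55,85,0,220);leafz('s5',-85,-60,0,220)
im=load('s5')[0];cv2.imwrite('pics/c7.png',cv2.resize(im[130:280,190:350],None,fx=4,fy=4)[:,:,::-1])"
```

```text
time: 11.02
tool_pos: [0.5493, 0.1003, 0.0751]
tcp_rot: [2.153, 2.284, -0.004]
force: [-2.0, -9.3, 8.0]
grip_width: 0.0003
finger_force: 9.3
at [549.3 100.3  75.1] yaw 0.059 q [ 0.09  0.02  1.96 -0.    1.16  0.03] F [-2.  -9.3  8. ] t 11.025
y 220 0 
y 210 7 [ 60.  95. 102.]
y 200 203 [21. 56. 93.]
y 190 27 [37. 96. 99.]
y 180 16 [95. 98. 99.]
y 170 11 [96. 96. 99.]
y 160 21 [95. 97. 99.]
y 150 11 [96. 98. 99.]
y 140 20 [ 96.  97. 101.]
y 130 37 [ 97. 194. 217.]
y 120 72 [ 99. 195. 217.]
y 110 31 [100. 177. 220.]
y 100 22 [100. 217. 220.]
y 90 34 [ 96. 105. 219.]
y 80 22 [ 97. 106. 220.]
y 70 23 [ 95. 100. 219.]
y 60 21 [ 95. 217. 218.]
y 50 13 [ 97.  98. 101.]
y 40 12 [95. 97. 99.]
y 30 15 [95. 98. 99.]
y 20 8 [ 95.  99. 100.]
y 10 3 [94. 95. 97.]
y 220 0 
y 210 13 [ 78. 100. 103.]
y 200 150 [ 22.  58. 100.]
y 190 26 [ 97. 100. 104.]
y 180 18 [ 97. 100. 102.]
y 170 25 [ 97. 100. 103.]
y 160 22 [ 98. 101. 103.]
y 150 24 [ 97. 100. 103.]
y 140 19 [ 98. 100. 101.]
y 130 49 [ 99. 107. 219.]
y 120 69 [102. 193. 222.]
y 110 43 [104. 219. 222.]
y 100 35 [100. 218. 223.]
y 90 40 [ 99. 160. 222.]
y 80 46 [ 98. 102. 222.]
y 70 39 [ 99. 105. 221.]
y 60 28 [ 98. 101. 220.]
y 50 18 [ 97.  99. 104.]
y 40 16 [ 96.  98. 100.]
y 30 25 [ 97. 100. 104.]
y 20 11 [ 99. 101. 104.]
y 10 11 [93. 94. 98.]
```

View pics/c7.png

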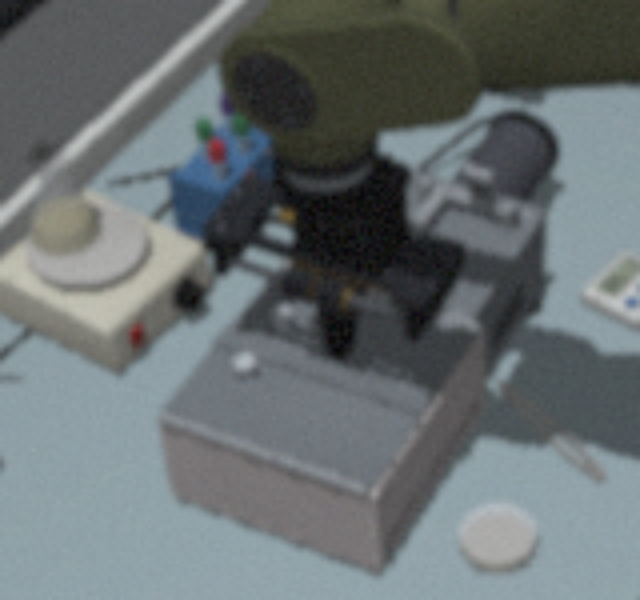

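Both leaves lie flat in c7, with the right lip over the left leaf (seam at (330,370)), so I'll lift, turn the jaw a quarter and go over to the catch.

```bash
python3 -m jog '[[[1,0,-4,60,0],[1,0,-4,120,0],[1,0,-10,145,-0.18],[1,-3,-30,145,-0.36],[1,-6,-50,145,-0.54],[1,-9,-70,145,-0.72],[1,-12,-90,145,-0.9],[1,-15,-110,145,-1.08],[1,-18,-130,145,-1.26],[1,-21,-150,145,-1.44],[1,-21,-150,145,-1.571],[1,-21,-150,145,-1.571]]]'
python3 - <<'E'
from h import *
go((-40,-58,220),(-40,-58,120));shot('scene','s6');shot('side','sd6')
for f in('s6','sd6'):
    im,d,P=load(f);q=P.reshape(-1,3);a=(q[:,:2]-O)@np.array([[np.cos(YAW),-np.sin(YAW)],[np.sin(YAW),np.cos(YAW)]])*1e3
    z=q[:,2]*1e3
    print(f); print('x',list(range(-70,70,10)))
    for y in range(0,-135,-10):
        print(y,[int(np.percentile(z[m],90)) if (m:=(abs(a[:,0]-x)<5)&(abs(a[:,1]-y)<5)&(z>20)&(z<185)).sum() else 0 for x in range(-70,70,10)])
    # finger end
    m=(z>185)&(z<300)&(abs(a[:,0]+40)<14)&(abs(a[:,1]+58)<18); print('finger lowest',np.sort(z[m])[:6].round(0),a[m].min(0).round(0),a[m].max(0).round(0))
E
```

```text
time: 12.62
tool_pos: [0.5275, -0.0472, 0.2181]
tcp_rot: [-3.138, -0.094, 0.001]
force: [-0.0, -0.3, 0.0]
grip_width: 0.0001
finger_force: 0.0
at [527.5 -47.2 218.1] yaw -1.511 q [-0.19 -0.16  1.88  0.    1.42  1.32] F [-0.  -0.3  0. ] t 12.625
(-40, -58, 220) [-2. -2.  2.]
(-40, -58, 120) [ -2.  -2. -98.]
s6
x [-70, -60, -50, -40, -30, -20, -10, 0, 10, 20, 30, 40, 50, 60]
0 [97, 97, 98, 95, 98, 97, 97, 95, 96, 99, 101, 100, 97, 95]
-10 [96, 98, 98, 96, 97, 96, 95, 97, 98, 95, 98, 98, 100, 96]
-20 [96, 99, 97, 100, 96, 96, 97, 105, 107, 99, 95, 95, 96, 96]
-30 [97, 100, 98, 97, 97, 98, 98, 117, 116, 98, 99, 96, 97, 97]
-40 [92, 99, 98, 100, 96, 94, 98, 120, 132, 167, 172, 164, 118, 97]
-50 [96, 99, 97, 97, 100, 100, 0, 119, 148, 172, 176, 173, 165, 97]
-60 [94, 97, 97, 95, 97, 99, 98, 114, 117, 159, 98, 100, 98, 95]
-70 [96, 98, 98, 98, 97, 96, 99, 115, 116, 99, 102, 97, 100, 96]
-80 [95, 98, 150, 155, 158, 99, 99, 118, 114, 114, 100, 0, 96, 96]
-90 [95, 118, 138, 153, 143, 143, 109, 114, 113, 118, 104, 98, 0, 0]
-100 [95, 118, 115, 112, 109, 110, 114, 113, 114, 119, 105, 98, 0, 0]
-
[... 567 characters left out ...]
 90, 92, 93, 93, 93, 93, 112, 110, 158, 171, 169, 164, 91]
-50 [92, 93, 90, 91, 94, 93, 97, 113, 125, 165, 170, 162, 137, 93]
-60 [91, 94, 93, 93, 94, 94, 93, 113, 115, 92, 94, 92, 92, 92]
-70 [90, 93, 91, 91, 91, 90, 93, 106, 112, 0, 90, 92, 95, 0]
-80 [92, 104, 94, 152, 150, 126, 93, 110, 111, 0, 91, 91, 94, 91]
-90 [95, 105, 135, 147, 149, 148, 108, 110, 109, 110, 91, 93, 92, 93]
-100 [92, 110, 109, 115, 118, 110, 110, 110, 110, 111, 89, 93, 91, 91]
-110 [92, 94, 108, 90, 100, 90, 92, 0, 0, 93, 90, 91, 91, 97]
-120 [93, 88, 0, 0, 0, 81, 49, 49, 0, 0, 51, 92, 92, 95]
-130 [88, 90, 0, 0, 0, 47, 45, 45, 0, 0, 48, 0, 90, 0]
finger lowest [237. 237. 238. 239. 240. 241.] [-46. -59.] [-27. -40.]
```

```bash
python3 -m jog '[[[1,-2,0,-60,0],[1,-2,0,-107,0],[1,-2,0,-107,0],[1,-1,-17,-107,0],[1,0,-27,-106,0],[1,0,-37,-105,0],[1,1,-47,-109,0],[1,1,-54,-115,0],[1,1,-58,-120,0],[1,1,-58,-121,0],[1,1,-58,-121,0]]]'
python3 - <<'E'
from h import *
go((-42,-116,99));shot('scene','s7')
for f in('s7',):
    im,d,P=load(f);q=P.reshape(-1,3);a=(q[:,:2]-O)@np.array([[np.cos(YAW),-np.sin(YAW)],[np.sin(YAW),np.cos(YAW)]])*1e3
    z=q[:,2]*1e3
    for y in range(-20,-165,-10):
        print(y,[int(np.percentile(z[m],90)) if (m:=(abs(a[:,0]-x)<5)&(abs(a[:,1]-y)<5)&(z>20)&(z<185)).sum() else 0 for x in range(-70,70,10)])
E
```

```text
time: 14.1
tool_pos: [0.528, -0.1057, 0.0969]
tcp_rot: [-3.14, -0.093, 0.002]
force: [-0.3, 0.1, 0.0]
grip_width: 0.0003
finger_force: 0.0
at [ 528.  -105.7   96.9] yaw -1.512 q [-0.3  -0.04  1.98 -0.    1.2   1.21] F [-0.3  0.1  0. ] t 14.1
(-42, -116, 99) [-1. -1.  2.]
-20 [96, 95, 97, 97, 98, 99, 102, 102, 106, 96, 97, 97, 98, 97]
-30 [96, 97, 96, 98, 95, 97, 103, 104, 103, 99, 99, 98, 99, 97]
-40 [97, 97, 96, 98, 98, 98, 96, 94, 156, 167, 170, 168, 118, 96]
-50 [95, 95, 96, 97, 96, 100, 96, 96, 145, 171, 172, 171, 165, 97]
-60 [96, 96, 98, 96, 96, 98, 97, 96, 99, 121, 149, 98, 97, 96]
-70 [95, 97, 96, 98, 96, 96, 97, 97, 98, 96, 0, 98, 99, 98]
-80 [95, 96, 99, 98, 95, 96, 96, 98, 96, 98, 98, 97, 0, 96]
-90 [96, 112, 116, 113, 114, 113, 110, 136, 135, 116, 101, 93, 92, 91]
-100 [94, 115, 167, 143, 118, 113, 113, 128, 124, 119, 108, 98, 0, 0]
-110 [99, 95, 172, 136, 123, 118, 91, 90, 0, 112, 93, 96, 96, 0]
-120 [96, 98, 158, 95, 0, 120, 98, 99, 25, 21, 92, 96, 96, 23]
-130 [93, 96, 131, 96, 0, 0, 94, 94, 94, 0, 0, 94, 95, 93]
-140 [0, 0, 133, 131, 0, 0, 0, 84, 84, 0, 0, 0, 0, 0]
-150 [0, 0, 0, 0, 0, 0, 0, 85, 81, 74, 0, 0, 0, 0]
-160 [0, 0, 0, 0, 71, 70, 0, 0, 81, 76, 68, 0, 0, 0]
```

```bash
python3 -m jog '[[[1,0,-5,0,0],[1,0,-10,0,0],[1,0,-10,0,0],[1,0,-4,60,0],[1,0,0,120,0],[1,5,40,125,0],[1,20,60,125,0],[1,20,60,125,0]]]'
python3 - <<'E'
from h import *
go((31,-50,200),(31,-50,140));shot('scene','s8');shot('side','sd8')
for f in('s8','sd8'):
    im,d,P=load(f);q=P.reshape(-1,3);a=(q[:,:2]-O)@np.array([[np.cos(YAW),-np.sin(YAW)],[np.sin(YAW),np.cos(YAW)]])*1e3
    z=q[:,2]*1e3
    m=(a[:,0]>-8)&(a[:,0]<20)&(a[:,1]<-70)&(a[:,1]>-135)&(z>115)&(z<190); print(f,'gate',[(int(y),int(h)) for y,h in zip(a[m,1],z[m])])
    m=(a[:,0]>-50)&(a[:,0]<-18)&(a[:,1]<-100)&(a[:,1]>-160)&(z>100)&(z<160); print('thumb',[(int(y),int(h)) for y,h in zip(a[m,1],z[m])])
    m=(a[:,0]>10)&(a[:,0]<60)&(a[:,1]<-30)&(a[:,1]>-65)&(z>145)&(z<185); print('paddle',a[m].min(0),a[m].max(0),np.median(a[m],0),z[m].max())
E
```

```text
time: 15.15
tool_pos: [0.549, -0.0452, 0.2227]
tcp_rot: [3.14, 0.096, 0.0]
force: [-0.2, 0.1, -0.3]
grip_width: 0.0003
finger_force: 0.0
at [549.  -45.2 222.7] yaw -1.510 q [-0.18 -0.11  1.83 -0.    1.42  1.33] F [-0.2  0.1 -0.3] t 15.15
(31, -50, 200) [ 47.   8. -23.]
(31, -50, 140) [ 47.   8. -83.]
s8 gate [(-97, 180), (-102, 177), (-96, 176), (-99, 175), (-94, 181), (-98, 178), (-93, 175), (-93, 176), (-96, 174), (-95, 176), (-94, 169), (-96, 169), (-91, 175), (-92, 175), (-97, 163), (-94, 167), (-98, 164), (-95, 169), (-91, 165), (-94, 164), (-96, 163), (-95, 158), (-92, 162), (-95, 160), (-101, 156), (-99, 150), (-99, 151), (-96, 155), (-100, 152), (-95, 150), (-97, 148), (-95, 152), (-101, 148), (-92, 148), (-95, 147), (-95, 148), (-99, 145), (-93, 143), (-98, 139), (-93, 146), (-103, 137), (-94, 137), (-97, 136), (-99, 136), (-101, 135), (-95, 133), (-93, 136), (-92, 138), (-101, 131), (-103, 118), (-93, 130), (-94, 131), (-94, 132), (-100, 128), (-96, 124), (-98, 122), (-97, 125), (-105, 119), (-96, 115), (-91, 124), (-91, 125), (-96, 122), (-100, 119), (-91, 116), (-95, 115)
[... 2155 characters left out ...]
118), (-134, 116), (-131, 118), (-128, 119), (-124, 122), (-124, 121), (-127, 120), (-132, 117), (-129, 115), (-123, 118), (-123, 118), (-126, 116), (-123, 118), (-126, 116), (-130, 114), (-117, 117), (-116, 117), (-115, 117), (-121, 115), (-118, 116), (-121, 114), (-118, 116), (-114, 114), (-112, 115), (-113, 114), (-114, 114), (-116, 113), (-119, 111), (-113, 114), (-114, 110), (-113, 111), (-111, 111), (-106, 114), (-112, 111), (-107, 113), (-110, 112), (-104, 111), (-109, 108), (-104, 111), (-107, 109), (-105, 110), (-103, 111), (-110, 108), (-102, 107), (-100, 109), (-102, 107)]
paddle [ 17.17974349 -53.71633037] [ 45.48621788 -37.1516335 ] [ 31.45282393 -44.34288576] 172.62776260485325
```

Catch reads about 1.57 (gate vertical at y −95, thumb piece nearly flat). Now I'll open the jaw partway above the lever and check where the finger ends really are.

```bash
python3 -m jog '[[[0.15,20,4,0,0],[0.15,46,8,0,0],[0.15,46,8,0,0],[0.15,46,8,0,0],[0.15,46,8,0,0]]]'
python3 - <<'E'
from h import *
go((31,-50,220));shot('scene','s9');shot('side','sd9');print(manip.state()['grip_width'])
for f in('s9','sd9'):
    im,d,P=load(f);q=P.reshape(-1,3);a=(q[:,:2]-O)@np.array([[np.cos(YAW),-np.sin(YAW)],[np.sin(YAW),np.cos(YAW)]])*1e3
    z=q[:,2]*1e3
    m=(z>188)&(z<300)&(abs(a[:,0]-31)<12)&(abs(a[:,1]+50)<50)
    for h in range(190,300,8):
        k=m&(abs(z-h)<4); print(f,h,k.sum(),a[k].min(0).round(0) if k.any() else '',a[k].max(0).round(0) if k.any() else '')
E
```

```text
time: 15.88
tool_pos: [0.5939, -0.0384, 0.2227]
tcp_rot: [3.14, 0.091, -0.0]
force: [-0.1, -0.7, 0.5]
grip_width: 0.039
finger_force: 0.0
at [593.9 -38.4 222.7] yaw -1.513 q [-0.15 -0.01  1.74 -0.    1.42  1.36] F [-0.1 -0.7  0.5] t 15.875
(31, -50, 220) [ 2.  2. -3.]
0.04018818934253251
s9 190 0  
s9 198 0  
s9 206 0  
s9 214 0  
s9 222 0  
s9 230 0  
s9 238 0  
s9 246 9 [ 20. -75.] [ 40. -26.]
s9 254 22 [ 21. -73.] [ 41. -23.]
s9 262 27 [ 20. -76.] [ 42. -21.]
s9 270 30 [ 20. -75.] [ 42. -18.]
s9 278 18 [ 20. -77.] [ 40. -18.]
s9 286 11 [ 19. -76.] [ 25. -20.]
s9 294 4 [ 19. -81.] [ 22. -26.]
sd9 190 0  
sd9 198 0  
sd9 206 0  
sd9 214 0  
sd9 222 0  
sd9 230 0  
sd9 238 0  
sd9 246 4 [ 22. -70.] [ 40. -26.]
sd9 254 17 [ 22. -75.] [ 40. -17.]
sd9 262 16 [ 22. -75.] [ 42. -19.]
sd9 270 16 [ 21. -76.] [ 42. -18.]
sd9 278 16 [ 21. -64.] [ 42. -16.]
sd9 286 13 [ 21. -24.] [ 41. -15.]
sd9 294 15 [ 20. -23.] [ 41. -11.]
```

```bash
python3 -m jog '[[[0.15,2,0,0,0],[0.15,2,0,-50,0],[0.15,2,0,-90,0],[0.15,2,0,-105,0],[0.15,2,0,-105,0],[1,2,0,-105,0],[1,2,0,-105,0],[1,2,0,-105,0],[1,2,0,-105,0]]]' 40
python3 - <<'E'
from h import *
go((31,-50,118));shot('scene','s10');im=load('s10')[0];cv2.imwrite('pics/c8.png',cv2.resize(im[110:240,230:390],None,fx=4,fy=4)[:,:,::-1])
# arc targets for grip, instrument frame
for t in (-.3,-.15,0,.15,.3,.35,.4): print(t,(w(-105*np.sin(t),-50,55+105*np.cos(t))-w(31,-50,155.3)).round(1))
E
```

```text
time: 17.1
tool_pos: [0.5973, -0.0378, 0.1189]
tcp_rot: [-3.14, -0.092, -0.003]
force: [-0.1, 0.6, 2.5]
grip_width: 0.0135
finger_force: 40.0
at [597.3 -37.8 118.9] yaw -1.512 q [-0.15  0.06  1.84  0.    1.24  1.36] F [-0.1  0.6  2.5] t 17.1
(31, -50, 118) [-2.  1. -1.]
-0.3 [0. 0. 0.]
-0.15 [-15.3  -0.9   3.5]
0 [-30.9  -1.9   4.7]
0.15 [-46.6  -2.8   3.5]
0.3 [-61.9  -3.7   0. ]
0.35 [-66.9  -4.   -1.7]
0.4 [-71.8  -4.3  -3.6]
```

```bash
python3 -m jog '[[[1,-8,0,2,0],[1,-15,-1,4,0],[1,-23,-1,4,0],[1,-31,-2,5,0],[1,-39,-2,4,0],[1,-47,-3,4,0],[1,-55,-3,2,0],[1,-62,-4,0,0],[1,-67,-4,-2,0],[1,-70,-4,-3,0],[1,-70,-4,-3,0],[1,-70,-4,-3,0]]]' 50
python3 - <<'E'
from h import *
go();shot('scene','s11');im=load('s11')[0];cv2.imwrite('pics/c8.png',cv2.resize(im[110:240,210:370],None,fx=5,fy=4.5)[:,:,::-1])
s=manip.state();print(s['grip_width'],s['finger_force'])
E
```

```text
time: 18.65
tool_pos: [0.5334, -0.0416, 0.1203]
tcp_rot: [3.14, 0.092, 0.028]
force: [9.0, 3.6, 9.8]
grip_width: 0.0137
finger_force: 50.0
at [533.4 -41.6 120.3] yaw -1.512 q [-0.18 -0.09  1.99  0.    1.23  1.33] F [9.  3.6 9.8] t 18.65
0.013868313585031338 50.001643896102905
```

```bash
python3 -m jog '[[[1,-3,0,0,0],[1,-6,0,0,0],[1,-8,0,0,0],[1,-8,0,0,0]]]'
python3 - <<'E'
from h import *
go();shot('scene','s12');shot('side','sd12')
im=load('s12')[0];cv2.imwrite('pics/c8.png',cv2.resize(im[110:240,210:370],None,fx=5,fy=4.5)[:,:,::-1])
for f in('s12','sd12'):
    im,d,P=load(f);q=P.reshape(-1,3);a=(q[:,:2]-O)@np.array([[np.cos(YAW),-np.sin(YAW)],[np.sin(YAW),np.cos(YAW)]])*1e3;z=q[:,2]*1e3
    for h in range(102,200,8):
        k=(abs(z-h)<4)&(abs(a[:,0]+20)<50)&(a[:,1]<-25)&(a[:,1]>-72); print(f,h,k.sum(),np.percentile(a[k],[5,50,95],axis=0).round(0).tolist() if k.any() else '')
E
```

```text
time: 19.2
tool_pos: [0.5245, -0.0421, 0.1182]
tcp_rot: [3.139, 0.092, 0.025]
force: [11.4, 1.8, 2.1]
grip_width: 0.0135
finger_force: 50.0
at [524.5 -42.1 118.2] yaw -1.512 q [-0.18 -0.11  2.01  0.    1.23  1.33] F [11.4  1.8  2.1] t 19.2
s12 102 76 [[-65.0, -68.0], [-26.0, -39.0], [23.0, -26.0]]
s12 110 8 [[-16.0, -48.0], [-15.0, -44.0], [4.0, -31.0]]
s12 118 4 [[-19.0, -50.0], [-15.0, -47.0], [-12.0, -44.0]]
s12 126 5 [[-20.0, -47.0], [-19.0, -44.0], [-16.0, -40.0]]
s12 134 6 [[-24.0, -47.0], [-18.0, -45.0], [-14.0, -41.0]]
s12 142 10 [[-47.0, -52.0], [-23.0, -43.0], [-13.0, -37.0]]
s12 150 15 [[-50.0, -61.0], [-44.0, -39.0], [-30.0, -34.0]]
s12 158 13 [[-52.0, -59.0], [-48.0, -53.0], [-44.0, -33.0]]
s12 166 10 [[-51.0, -59.0], [-49.0, -36.0], [-44.0, -29.0]]
s12 174 13 [[-52.0, -59.0], [-49.0, -53.0], [-45.0, -32.0]]
s12 182 11 [[-51.0, -58.0], [-48.0, -54.0], [-46.0, -29.0]]
s12 190 7 [[-53.0, -37.0], [-50.0, -33.0], [-47.0, -27.0]]
s12 198 1 [[-52.0, -35.0], [-52.0, -35.0], [-52.0, -35.0]]
sd12 102 11 [[-13.0, -48.0], [-3.0, -35.0], [13.0, -27.0]]
sd12 110 5 [[-17.0, -54.0], [-13.0, -49.0], [-10.0, -43.0]]
sd12 118 7 [[-17.0, -52.0], [-14.0, -46.0], [-10.0, -37.0]]
sd12 126 4 [[-21.0, -51.0], [-16.0, -49.0], [-14.0, -46.0]]
sd12 134 8 [[-23.0, -52.0], [-20.0, -45.0], [-14.0, -40.0]]
sd12 142 22 [[-50.0, -48.0], [-31.0, -41.0], [-11.0, -35.0]]
sd12 150 21 [[-47.0, -45.0], [-29.0, -39.0], [-11.0, -33.0]]
sd12 158 27 [[-49.0, -47.0], [-33.0, -39.0], [-12.0, -32.0]]
sd12 166 17 [[-51.0, -45.0], [-33.0, -39.0], [-18.0, -32.0]]
sd12 174 26 [[-51.0, -51.0], [-33.0, -37.0], [-16.0, -31.0]]
sd12 182 10 [[-47.0, -37.0], [-39.0, -35.0], [-30.0, -30.0]]
sd12 190 0 
sd12 198 0
```

View pics/c8.png

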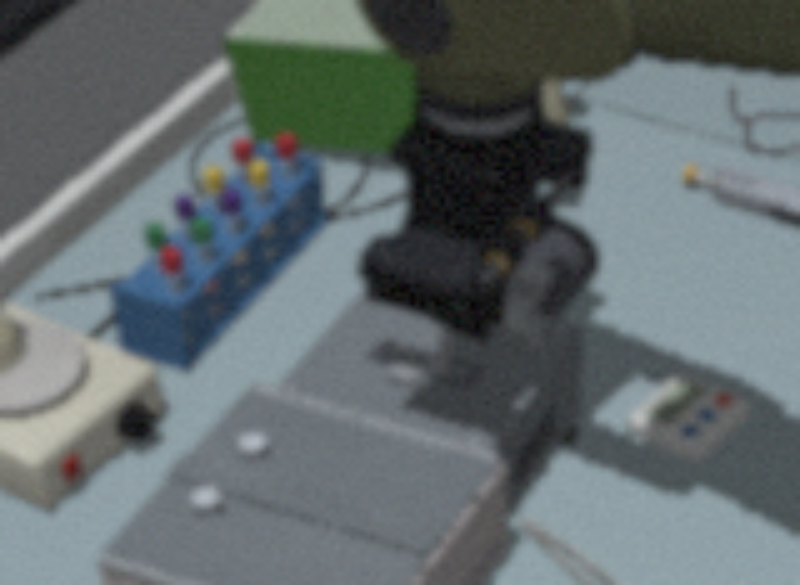

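In c8 both leaves are closed, with knobs at (250,442) and (205,497), and the fingers hold the lever at the front of its slot. I'll check the rod angle by comparing with its rest view.

```bash
python3 - <<'E'
from h import *
for f in('s8','sd8','s6','s11','s12','sd12'):
    im,d,P=load(f);q=P.reshape(-1,3);a=(q[:,:2]-O)@np.array([[np.cos(YAW),-np.sin(YAW)],[np.sin(YAW),np.cos(YAW)]])*1e3;z=q[:,2]*1e3
    L=[]
    for h in range(106,136,6):
        k=(abs(z-h)<4)&(abs(a[:,0])<50)&(a[:,1]<-38)&(a[:,1]>-60)
        if k.any(): L.append((h,int(k.sum()),a[k,0].mean().round(1),round(np.median(a[k,0])/(h-55),3)))
    print(f,L)
E
```

```text
s8 [(106, 8, np.float64(11.0), np.float64(0.3)), (112, 7, np.float64(16.3), np.float64(0.279)), (118, 6, np.float64(18.9), np.float64(0.29)), (124, 7, np.float64(18.7), np.float64(0.241)), (130, 8, np.float64(18.9), np.float64(0.248))]
sd8 [(106, 5, np.float64(18.4), np.float64(0.37)), (112, 4, np.float64(17.0), np.float64(0.297)), (118, 8, np.float64(20.3), np.float64(0.322)), (124, 6, np.float64(23.4), np.float64(0.346)), (130, 5, np.float64(26.9), np.float64(0.336))]
s6 [(106, 4, np.float64(20.3), np.float64(0.356)), (112, 11, np.float64(8.7), np.float64(0.114)), (118, 25, np.float64(5.8), np.float64(0.058)), (124, 8, np.float64(11.5), np.float64(0.227)), (130, 7, np.float64(19.1), np.float64(0.262))]
s11 [(106, 9, np.float64(-4.9), np.float64(-0.192)), (112, 4, np.float64(-10.1), np.float64(-0.201)), (118, 7, np.float64(-11.2), np.float64(-0.19)), (124, 7, np.float64(-12.3), np.float64(-0.188)), (130, 6, np.float64(-13.5), np.float64(-0.181))]
s12 [(106, 7, np.float64(-6.5), np.float64(-0.293)), (112, 6, np.float64(-14.3), np.float64(-0.271)), (118, 4, np.float64(-15.1), np.float64(-0.238)), (124, 4, np.float64(-17.4), np.float64(-0.261)), (130, 5, np.float64(-18.2), np.float64(-0.243))]
sd12 [(106, 6, np.float64(-12.7), np.float64(-0.26)), (112, 5, np.float64(-13.4), np.float64(-0.242)), (118, 6, np.float64(-14.2), np.float64(-0.219)), (124, 4, np.float64(-16.5), np.float64(-0.226)), (130, 5, np.float64(-18.3), np.float64(-0.236))]
```

Rest reads tan≈0.30; it is now −0.25, and the stop is at −0.365. It isn't there yet, so I'll keep pulling.

```bash
cat >> h.py <<'E'
def rod(f):
    im,d,P=load(f);q=P.reshape(-1,3);a=(q[:,:2]-O)@np.array([[np.cos(YAW),-np.sin(YAW)],[np.sin(YAW),np.cos(YAW)]])*1e3;z=q[:,2]*1e3
    k=(z>109)&(z<134)&(abs(a[:,0])<50)&(a[:,1]<-38)&(a[:,1]>-60); print(f,k.sum(),'tan',np.median(a[k,0]/(z[k]-55)).round(3))
E
python3 -m jog '[[[1,-3,0,0,0],[1,-6,0,-1,0],[1,-9,-1,-1,0],[1,-12,-1,-2,0],[1,-12,-1,-2,0]]]' 60
python3 -c "
from h import *
go();shot('scene','s13');shot('side','sd13');rod('s12');rod('sd12');rod('s13');rod('sd13')"
```

```text
time: 19.92
tool_pos: [0.5126, -0.0428, 0.1148]
tcp_rot: [3.14, 0.091, 0.026]
force: [15.1, 1.7, -4.3]
grip_width: 0.0135
finger_force: 60.0
at [512.6 -42.8 114.8] yaw -1.513 q [-0.19 -0.13  2.03  0.    1.22  1.32] F [15.1  1.7 -4.3] t 19.925
s12 17 tan -0.253
sd12 16 tan -0.242
s13 18 tan -0.349
sd13 18 tan -0.331
```

```bash
python3 -m jog '[[[1,-3,0,-1,0],[1,-6,0,-1,0],[1,-6,0,-1,0],[1,-6,0,-1,0]]]' 60
python3 -c "
from h import *
go();shot('scene','s14');shot('side','sd14');rod('s14');rod('sd14')"
```

```text
time: 20.52
tool_pos: [0.5086, -0.043, 0.1134]
tcp_rot: [3.139, 0.091, 0.034]
force: [24.2, 1.4, -11.8]
grip_width: 0.0133
finger_force: 60.0
at [508.6 -43.  113.4] yaw -1.513 q [-0.19 -0.14  2.05  0.    1.22  1.32] F [ 24.2   1.4 -11.8] t 20.525
s14 15 tan -0.379
sd14 22 tan -0.385
```

Force jumped and tan≈0.38, so the lever is at its stop. Last check of the gate and leaves before handing in.

```bash
python3 - <<'E'
from h import *
leafz('s14',-85,-60,20,200)
for f in('s14','sd14'):
    im,d,P=load(f);q=P.reshape(-1,3);a=(q[:,:2]-O)@np.array([[np.cos(YAW),-np.sin(YAW)],[np.sin(YAW),np.cos(YAW)]])*1e3;z=q[:,2]*1e3
    for h in range(120,185,10):
        m=(a[:,0]>-6)&(a[:,0]<18)&(a[:,1]<-72)&(a[:,1]>-135)&(abs(z-h)<5); print(f,h,m.sum(),np.median(a[m,1]).round(0) if m.any() else '')
print(manip.state()['force'],manip.state()['finger_force'])
E
```

```text
y 200 148 [ 23.  60. 100.]
y 190 22 [ 98. 100. 103.]
y 180 24 [ 98. 101. 102.]
y 170 23 [ 97.  99. 102.]
y 160 24 [ 97. 100. 104.]
y 150 23 [ 97. 100. 103.]
y 140 22 [ 98. 100. 103.]
y 130 22 [ 96. 100. 103.]
y 120 29 [ 99. 105. 109.]
y 110 20 [102. 106. 108.]
y 100 18 [ 98. 102. 105.]
y 90 18 [ 99. 101. 104.]
y 80 19 [ 98. 102. 104.]
y 70 22 [ 98. 101. 103.]
y 60 21 [ 97. 100. 103.]
y 50 17 [ 97. 100. 103.]
y 40 81 [100. 243. 260.]
y 30 70 [100. 226. 261.]
s14 120 0 
s14 130 0 
s14 140 0 
s14 150 0 
s14 160 0 
s14 170 0 
s14 180 0 
sd14 120 8 -99.0
sd14 130 11 -98.0
sd14 140 9 -99.0
sd14 150 10 -100.0
sd14 160 7 -96.0
sd14 170 8 -94.0
sd14 180 2 -99.0
[ 25.38206095   0.80041383 -12.54367291] 59.98285174369812
```

```bash
python3 -c "
from rig import manip
print(manip.hand_in())"
```

```text
the job is handed in; nothing more can be done
None
```

The job is handed in: left leaf then right leaf closed flat, catch flipped to about 1.57 rad (over 1.4 counts), and the lever held at its front stop with the gripper at 60 N, after 20.5 s; I did not re-measure the bystanders.

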